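# Fit the double lid on the egg pot and lift off the blue cover

## Robot

A 6-joint arm with a two-finger parallel gripper is mounted at the origin on the work surface. World frame = base frame: x ahead of the robot, y to its left, z up, the work surface at z = 0. Lengths are in mm, angles in rad, forces in N, time in s.
With the tool pointing down it reaches from about 325 to 775 mm from the base axis. Payload 9.3 kg.
Tool frame: the origin (TCP) lies at the very end of the fingers, on their centre line; the grasp point (between the pads) lies bot.grasp_offset behind it (bot.grasp_offset is the distance from the TCP to the grasp point, in mm); z points along the fingers, y is the direction in which the jaws open and shut (so a half turn about z gives the same grasp; the last joint's range is limited). The gripper opens to 85 mm and grips with 20 to 120 N. Pads are 22 mm wide; open, the fingers measure 114 mm over their backs; the gripper's body (76 mm by 85 mm) begins 54 mm behind the grasp point. The pads swing forward as they close: fully open they stand 13 mm farther back than shut.
Start: joints at [-1.417, 0.259, 0.021, 1.334, 0, 1.418], TCP at [166.098, -524.317, 231.279] pointing down, gripper open.
Joint ranges: [-3.04, 3.04], [-0.91, 1.82], [-1.04, 1.36], [-1.92, 1.95], [-1.52, 1.45], [-3.14, 3.14]. Speed limits (rad/s): [2.22, 2.22, 2.79, 3.14, 3.14, 3.14].

## Interface

Orientations are given as [roll, pitch, yaw] about the fixed x, y, z axes, in that order (R = Rz(yaw) Ry(pitch) Rx(roll)).
In Python, from rig import status, viewer, bot gives the robot as it stands.
- The arm moves only by the tool move_arm, never from a script. Its argument "targets" is a list of rows, each a list of 5 numbers: the shift along the tool's x, y, z in mm, then the turn about the tool's z in rad, then the finger opening in mm, from 0 to 85.4. A call has 1 to 20 rows; each row is the pose to reach, as a shift and turn from the pose commanded when the call began, along the tool's axes at that moment; what a row does not reach only later rows make up. A row lasts 1/10 s, in which the tool goes at most 50 mm and 8.59 degrees, less where a joint would pass 70% of its speed; a pose out of reach is approached as far as the arm can. A call with a gripper value outside its range is refused whole. The fingers move at their own pace and stop on an object; "grip_force" is the grip in N (left out, the last holds). Time passes only in rows, so rows that repeat a pose let the fingers close. It gives the time, the measured TCP pose, the force and the opening at its end, in the units of the state.
- status.read_state(): the state, without advancing time (a new reading comes with each control period).
- viewer.grab_frame(name): name is "scene" or "top" or "wrist"; returns (picture, depth): 384x512x3 uint8, blue, green, red; 384x512 float32, mm along the optical axis (not along the pixel's ray), 0 where there is no reading.
- viewer.camera_model(name): a dict with "vfov" (degrees; the focal length in pixels is half the picture's height over the tangent of half this angle, whatever the lens; pixels are square), "cx", "cy" (the principal point, pixels), "dist" ([k1, k2, p1, p2, k3] as OpenCV has them; the pictures are not rectified), "R" (3x3) and "t" (3): a world point X has camera coordinates R X + t. Camera axes: x right, y down, z forward; pixel columns grow to the right and rows downward; lengths in mm; the calibration is good to about 2 mm. A picture is of the moment at which its call begins: read the wrist's pose just before it. camera_model takes no time and is no camera call; for the wrist camera it gives the pose at the moment of the call.
- bot.close_job(): hands the job in, once; it reports no verdict.
The state is a dict: "clock": time; "joints": joint angles; "joint_velocities": joint speeds; "tau": joint torques, N m; "ee_pos": TCP position; "tool_rot": TCP orientation; "force": force on the tool from outside, world axes, zero at the start; "torque": the same for the moment, N m; "finger_gap": finger opening in mm.
Only numpy, scipy, OpenCV 4.12 (cv2) and the standard library are available. Lean on these libraries where they do the work, as an engineer would, in place of code of your own. Each camera call takes 0.05 s, during which the arm holds its last target.

## Task

Carry the nested lid set from the green board by the black post and lower it gently onto the steel egg pot, blue cover still on it, so that the steel lid sits fully home with its red-edged notch facing the blue tab on the pot's rim, and let go of the post. Then take the blue cover by its collar and lift it off alone, leaving the steel lid seated as it was, and finish still holding the cover level in the air, wholly above the top of the post. Leave everything else on the table where it is.

Things in the scene. Friction and masses are not known exactly. Their poses are not given: they have to be found in the camera images.
- pot: Fixed, open round steel pot with eggs in it, 160 mm outside diameter, wall 4 mm (mouth 152 mm), rim 100 mm above the table. Origin: centre of its underside, on the table. z up; its x axis points from the centre to the blue tab on the rim. Pot and board trade sides of the table from start to start.
- tab (a point): Outer end, top side, of the small blue tab (20 mm wide) that sticks out of the pot's wall just below the rim; 104 mm from the pot's axis, along the pot's +x, 94 mm above the table.
- board: Fixed green plastic board, 190 x 190 x 12 mm, on which the nested lid set waits. Origin: centre of its underside, on the table.
- inner_lid: Loose steel serving lid, about 0.35 kg. Origin: centre of its underside, z up, x to its notch. Going up from there: 144 mm plug, 0-12 mm (chamfered foot; 4 mm play all round in the pot's mouth); 172 mm flange, 12-16 mm, which rests on the pot's rim (home: origin 88 mm above table); raised 108 mm centre, 16-24 mm, carrying the blue cover; black post on the axis, top at 94 mm.
- post_top (a point): Centre of the top of the steel lid's black post, on its axis 94 mm above its origin. The post is square, 18 x 18 mm, sides parallel to the lid's x and y. It passes freely through the cover's collar and stands 32 mm out above it: pinch it there to carry the set.
- notch (a point): Middle of the notch cut through the flange of the steel lid (about 32 mm wide, 16 mm deep, red painted edges), 78 mm from the lid's axis along its +x, 14 mm above its origin.
- outer_cover: Loose round blue plastic cover, about 0.15 kg, resting on the steel lid round the post; it rides along when the set is carried by the post and nothing fastens it. Origin: centre of its skirt's lower edge, z up; nested it is 18 mm above the steel lid's origin. Disc 124 mm across, its top 10 mm above the origin, with a collar on the axis. Its yaw is of no account.
- collar_top (a point): Centre of the top of the cover's round collar, 44 mm above the cover's origin. Collar: 46 mm outside, 36 mm inside diameter, standing 34 mm above the disc. Grip the cover on the collar's outside, with the lid's post standing up between the fingers (32 mm above the collar's top when nested).
- ramekin: Bystander, to be left alone: small white bowl, 60 mm across, 40 mm high, between pot and board. Origin: centre of its underside.
- spoon: Bystander: spoon, 170 mm long, lying along x beyond the ramekin. Origin: its middle, underside.
- milk: Bystander: white bottle, 72 mm across, 170 mm high, at the far side of the table. Origin: centre of its underside.
- tub: Bystander: clear jar with blue lid, 90 mm across, 110 mm high, at the far side. Origin: centre of its underside.
- can: Bystander: can, 74 mm across, 100 mm high, at the right. Origin: centre of its underside.
- carton: Bystander: cardboard carton 100 x 140 x 70 mm, at the left. Origin: centre of its underside.
- bowl: Bystander: steel bowl, 120 mm across, 50 mm high, near right. Origin: centre of its underside.
Things that resemble listed ones, but are neither listed nor needed, are in the scene too. Of the things shaped like the outer_cover, the blue one is meant.

How it is judged (in metres and radians):
On the way, in this order (a step that is already met when the one before it is completed fails the run):
1. The nested set is lifted clear of the board by the steel lid's post, the blue cover still on it (z of outer_cover in the frame of inner_lid below 0.022 m and distance between outer_cover and inner_lid below 0.027 m and height (world z) of inner_lid above 0.05 m and contact force between the fingers and inner_lid above 1 N), for 0.1 s.
2. The nested set sits home on the pot with the notch facing the tab, the cover still on it, and the post has been let go (z of outer_cover in the frame of inner_lid below 0.022 m and distance between outer_cover and inner_lid below 0.027 m and horizontal distance between inner_lid and pot below 0.007 m and z of inner_lid in the frame of pot between 0.084 and 0.0915 m and angle between inner_lid's own z axis and vertical below 0.05 rad and x of notch in the frame of pot above 0.06 m and y of notch in the frame of pot between -0.016 and 0.016 m and contact force between the fingers and inner_lid below 0.2 N and linear speed of inner_lid below 0.03 m/s), for 0.2 s.
3. The cover alone is held above the post, the steel lid still seated (horizontal distance between inner_lid and pot below 0.007 m and z of inner_lid in the frame of pot between 0.084 and 0.0915 m and angle between inner_lid's own z axis and vertical below 0.05 rad and x of notch in the frame of pot above 0.06 m and y of notch in the frame of pot between -0.016 and 0.016 m and height (world z) of outer_cover above 0.186 m and angle between outer_cover's own z axis and vertical below 0.3 rad and contact force between the fingers and outer_cover above 1 N and contact force between outer_cover and inner_lid below 0.1 N and contact force between outer_cover and pot below 0.1 N and contact force between each of the arm, the fingers and inner_lid below 0.3 N and linear speed of outer_cover below 0.03 m/s and linear speed of inner_lid below 0.02 m/s), for 0.2 s.
At the end, for the whole second after the job is handed in: Steel lid home on the pot (centred within 7 mm, level), notch within 16 mm (12 degrees) of facing the tab, touched by neither robot nor cover; fingers hold the blue cover at rest, level within 0.3 rad, its lower edge over 186 mm above the table (post top: 182 mm) (all of step 3); the arm keeps its last pose, push and grip.
It fails at once if the cover comes off the steel lid while that is not seated on the pot with its notch facing the tab, or the steel lid is disturbed as the cover is lifted off (z of outer_cover in the frame of inner_lid above 0.03 m and not (horizontal distance between inner_lid and pot below 0.007 m and z of inner_lid in the frame of pot between 0.084 and 0.0915 m and angle between inner_lid's own z axis and vertical below 0.05 rad and x of notch in the frame of pot above 0.06 m and y of notch in the frame of pot between -0.016 and 0.016 m)).
It fails at once if the steel lid is jerked or twisted while the cover is off it (z of outer_cover in the frame of inner_lid above 0.03 m and (linear speed of inner_lid above 0.06 m/s or angular speed of inner_lid above 0.8 rad/s)).
It fails at once if the set is dropped onto the pot: let go while still more than 12 mm above its seat (horizontal distance between inner_lid and pot below 0.08 m and z of inner_lid in the frame of pot above 0.1 m and contact force between each of the fingers, pot and inner_lid below 0.1 N).
It fails at once if a bystander is pushed more than 30 mm or knocked over (distance of any of ramekin, spoon, milk, tub, can, carton, bowl from where it was at the start of the episode above 0.03 m).
It also fails if it takes over 54 s, if anything falls off the work surface, if the arm or the gripper's body presses on something with over 40 N, if the wrist force passes 120 N, or if a joint passes its speed limit or range.

## Working session

There is one attempt and no reset: what is moved stays moved. The work goes in short steps, Python scripts to look and compute and a tool call to move; the robot and the scene stay as the last step left them, time stands still between calls to the robot, and variables do not carry over. Pictures are saved under pics/ and viewed, and the job is handed in when it is done.

Besides the shell and the picture viewer there is one more tool, called after "Emit:" as a command line: name --pt "numbers of a row" for each row, then --argument value for the rest. move_arm: Moves the arm, as the interface text tells. Its arguments: {"type":"object","properties":{"targets":{"type":"array"},"grip_force":{"type":"number"}},"required":["targets"]}

```bash
mkdir -p pics; ls; python3 - <<'E'
from rig import status, viewer, bot
import cv2,numpy as np
print(status.read_state(), bot.grasp_offset)
for n in ["scene","top","wrist"]:
    p,d=viewer.grab_frame(n); cv2.imwrite(f"pics/{n}0.png",p); np.save(f"pics/{n}0.npy",d); 
    m=viewer.camera_model(n);print(n,m)
E
```

```text
pics
{'clock': 0.0, 'joints': array([-1.41660423e+00,  2.59184865e-01,  2.07488291e-02,  1.33369127e+00,
       -3.56515032e-05,  1.41816859e+00]), 'joint_velocities': array([ 0.00064229, -0.00031701,  0.00101789,  0.00068453,  0.0018806 ,
       -0.0006635 ]), 'tau': array([-1.65300506e-03, -5.55650711e+01,  3.44519627e+01,  1.37555937e-02,
       -1.53778919e-04,  8.27906149e-06]), 'ee_pos': array([ 166.04222365, -524.03849476,  230.66505656]), 'tool_rot': array([-3.14027173e+00, -1.67118879e-04,  3.06819746e-01]), 'force': array([ 0.13309372, -0.24347151, -0.71789275]), 'torque': array([-0.05077676,  0.02531337,  0.03330652]), 'finger_gap': 85.25445109345385} 18.700000000000003
scene {'vfov': 49.197712234724264, 'cx': 260.014366307931, 'cy': 201.63790112195147, 'dist': array([-0.05769151,  0.        ,  0.        ,  0.        ,  0.        ]), 'R': array([[ 0.29303613,  0.95607276, -0.00739567],
       [ 0.65800364, -0.2072779 , -0.72392478],
       [-0.69365772,  0.20726974, -0.68983927]]), 't': array([-173.22305397, -285.40445896, 1733.36266592])}
top {'vfov': 48.97012969087168, 'cx': 255.03341335652004, 'cy': 191.04344574884115, 'dist': array([-0.15811269,  0.        ,  0.        ,  0.        ,  0.        ]), 'R': array([[ 0.02331036, -0.99938601,  0.02615789],
       [-0.98774064, -0.02706272, -0.15374018],
       [ 0.15435369, -0.02225347, -0.98776501]]), 't': array([ -34.2496105 ,  546.34290916, 1620.84601674])}
wrist {'vfov': 65.78184214163682, 'cx': 254.4619148585291, 'cy': 189.28035359607955, 'dist': array([0.01625923, 0.        , 0.        , 0.        , 0.        ]), 'R': array([[ 0.30212111, -0.95326892, -0.00109219],
       [-0.91131683, -0.28916094,  0.29306582],
       [-0.27968636, -0.08754604, -0.95609164]]), 't': array([-548.98810793,  -37.82952985,  380.58685435])}
```

View pics/scene0.png

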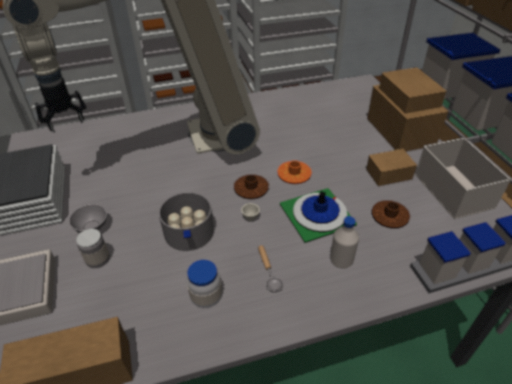

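View pics/top0.png

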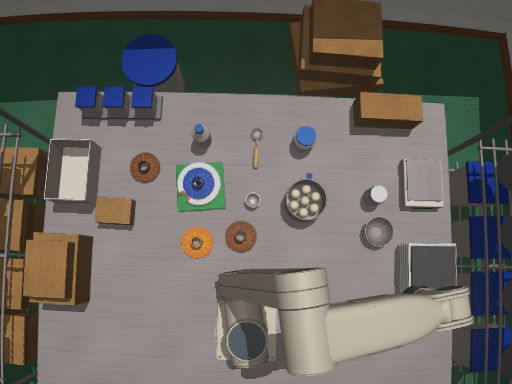

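View pics/wrist0.png

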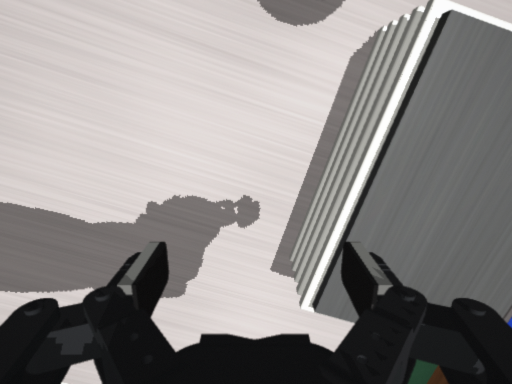

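```bash
cat > h.py <<'E'
import numpy as np,cv2
def K(m):
    f=192/np.tan(np.radians(m["vfov"]/2)); return np.array([[f,0,m["cx"]],[0,f,m["cy"]],[0,0,1]])
def ray(m,uv):
    q=cv2.undistortPoints(np.array(uv,float).reshape(-1,1,2),K(m),m["dist"]).reshape(-1,2)
    d=np.c_[q,np.ones(len(q))]@m["R"]; return -m["R"].T@m["t"],d
def atz(m,uv,z):
    c,d=ray(m,uv); return c+d*((z-c[2])/d[:,2])[:,None]
def cloud(m,dep):
    v,u=np.mgrid[0:384,0:512]; 
    q=cv2.undistortPoints(np.c_[u.ravel(),v.ravel()].astype(float).reshape(-1,1,2),K(m),m["dist"]).reshape(-1,2)
    P=np.c_[q,np.ones(len(q))]*dep.ravel()[:,None]
    return ((P-m["t"])@m["R"]).reshape(384,512,3)
def proj(m,X):
    return cv2.projectPoints(np.array(X,float).reshape(-1,1,3),cv2.Rodrigues(m["R"])[0],m["t"],K(m),m["dist"])[0].reshape(-1,2)
def circ(P):
    A=np.c_[2*P[:,:2],np.ones(len(P))]; b=(P[:,:2]**2).sum(1); s=np.linalg.lstsq(A,b,rcond=None)[0]
    return s[:2],np.sqrt(s[2]+s[0]**2+s[1]**2)
E
python3 - <<'E'
import cv2,numpy as np
p=cv2.imread("pics/top0.png")
a=cv2.resize(p[155:220,165:240],None,fx=8,fy=8,interpolation=cv2.INTER_CUBIC); cv2.imwrite("pics/cropA.png",a)
a=cv2.resize(p[165:230,275:335],None,fx=8,fy=8,interpolation=cv2.INTER_CUBIC); cv2.imwrite("pics/cropB.png",a)
E
```

```text
(no output)
```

View pics/cropA.png

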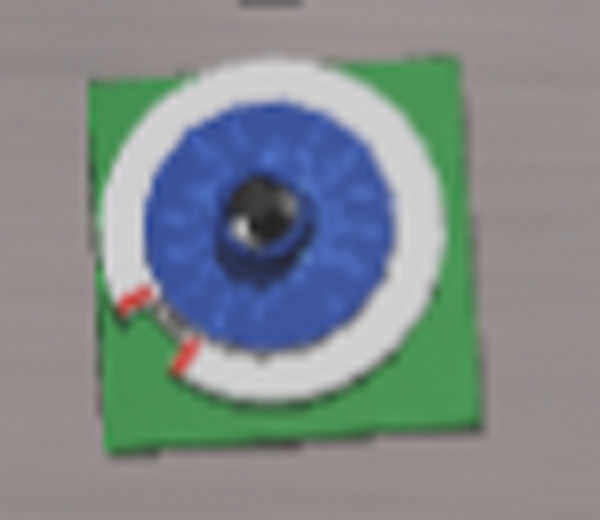

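View pics/cropB.png

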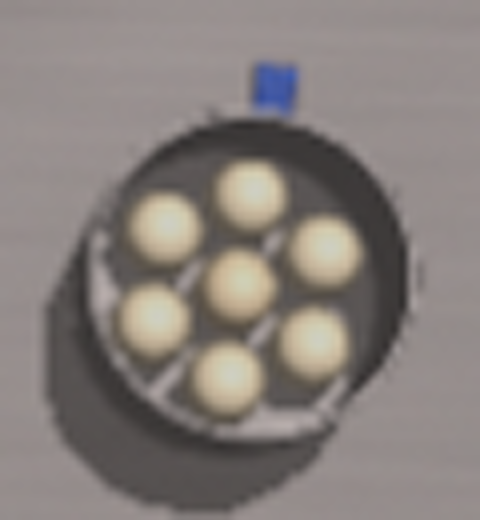

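The crop of the lid set shows the flange as a white ring, with its notch at the lower left of the crop. In the pot crop the blue tab is at about (275,88).

```bash
python3 - <<'E'
from rig import viewer
from h import *
m=viewer.camera_model("top"); d=np.load("pics/top0.npy"); p=cv2.imread("pics/top0.png").astype(int)
W=cloud(m,d)
# white ring
B,G,R=p[...,0],p[...,1],p[...,2]
sub=np.zeros((384,512),bool); sub[155:220,165:240]=1
wh=(sub&(B>140)&(abs(B-R)<35)&(abs(G-R)<30)&(W[...,2]>18))
P=W[wh]; print("ring z",np.median(P[:,2]),len(P))
c=lambda uvs,z: atz(m,uvs,z)
def crop(uv,o): return [(u/8+o[0]-.44,v/8+o[1]-.44) for u,v in uv]
e=crop([(272,57),(440,230),(270,405),(102,215),(390,135),(395,325),(160,110)],(165,155))
print("flange",circ(c(e,28)))
print("disc",circ(c(crop([(268,102),(396,228),(270,355),(145,220)],(165,155)),40)))
print("notch edges",c(crop([(135,299),(185,357)],(165,155)),28))
print("post top",c(crop([(265,208)],(165,155)),106), "collar",c(crop([(265,222)],(165,155)),74))
e=crop([(250,118),(405,280),(86,285),(330,420),(120,190),(150,400),(375,185),(240,440)],(275,165))
print("pot",circ(c(e,100))); print("tab",c(crop([(277,65),(275,88)],(275,165)),94))
s2=np.zeros((384,512),bool); s2[165:230,275:335]=1
q=s2&(abs(W[...,2]-100)<7); print("rim depth",q.sum(),circ(W[q]),np.median(W[q][:,2]))
b=sub&(B>R+60)&(abs(W[...,2]-40)<6); print("disc depth",b.sum(),np.median(W[b],0),circ(W[b]))
q=sub&(W[...,2]>95); print("post",q.sum(),W[q].mean(0))
for n,uv,z in [("ram",(252,201),40),("milk",(200,133),170),("tub",(306,137),110),("can",(378,195),100)]: print(n,c([uv],z))
E
```

```text
ring z 28.393178979913657 589
flange (array([573.46030201, 208.70325883]), np.float64(84.05032687494666))
disc (array([573.44186466, 204.95845428]), np.float64(63.03124810948868))
notch edges [[537.71557818 272.16575569  28.        ]
 [509.31774263 245.79968007  28.        ]]
post top [[571.53820267 200.26271225 106.        ]] collar [[570.34002083 203.67019749  74.        ]]
pot (array([ 511.06371299, -213.20106571]), np.float64(76.6967498998609))
tab [[ 616.71346302 -227.30668243   94.        ]
 [ 605.33991881 -226.35163346   94.        ]]
rim depth 172 (array([ 517.28867389, -214.50788386]), np.float64(78.09356977245248)) 98.92834564591844
disc depth 514 [576.02323082 202.18278077  39.93831989] (array([574.94865202, 206.97715903]), np.float64(47.216094833133695))
post 44 [437.53051251 114.3642887  859.85821691]
ram [[507.46599809  -9.43582876  40.        ]]
milk [[740.49126678 192.77667008 170.        ]]
tub [[ 754.86156276 -212.35520716  110.        ]]
can [[ 535.61814317 -497.35226837  100.        ]]
```

Emit:
move_arm --pt "20 -19 -15 -0.1 85" --pt "50 -47 -30 -0.22 85" --pt "85 -80 -45 -0.36 85" --pt "120 -113 -49 -0.5 85" --pt "155 -146 -49 -0.65 85" --pt "190 -179 -49 -0.8 85" --pt "225 -212 -49 -0.95 85" --pt "260 -245 -49 -1.1 85" --pt "295 -278 -49 -1.25 85" --pt "330 -311 -49 -1.4 85" --pt "365 -344 -49 -1.55 85" --pt "400 -377 -49 -1.7 85" --pt "435 -410 -49 -1.85 85" --pt "470 -443 -49 -2.0 85" --pt "505 -476 -49 -2.15 85" --pt "540 -509 -49 -2.3 85" --pt "570 -537 -49 -2.45 85" --pt "590 -556 -49 -2.6 85" --pt "602 -567 -49 -2.7 85" --pt "608 -573 -49 -2.8 85"

```text
clock: 2.15
ee_pos: [573.1, 207.1, 279.3]
tool_rot: [-3.141, -0.001, 3.113]
force: [-0.7, -0.7, -1.0]
finger_gap: 84.8
```

Emit:
move_arm --pt "0 0 0 -0.14 85" --pt "0 0 0 -0.28 85" --pt "0 0 0 -0.42 85" --pt "0 0 0 -0.56 85" --pt "0 0 0 -0.7 85" --pt "0 0 0 -0.78 85" --pt "0 0 0 -0.78 85" --pt "0 0 0 -0.78 85"

```text
clock: 2.95
ee_pos: [572.6, 205.5, 280.1]
tool_rot: [3.141, -0.0, -2.399]
force: [-0.2, -0.2, 0.2]
finger_gap: 84.7
```

```bash
python3 - <<'E'
from rig import status, viewer, bot
import cv2,numpy as np,pickle
s=status.read_state();print(s['clock'],s['joints'],s['ee_pos'],s['tool_rot'],s['force'])
m=viewer.camera_model("wrist");p,d=viewer.grab_frame("wrist");cv2.imwrite("pics/w1.png",p);pickle.dump((m,d),open("pics/w1.pkl","wb"))
E
```

```text
2.95 [ 2.06738810e-01  3.55313590e-01  2.83895959e-01  1.49973955e+00
 -1.56512458e-05 -5.35913232e-01] [572.63447288 205.51598976 280.08749178] [ 3.14142185e+00 -3.18255916e-04 -2.39894058e+00] [-0.19535218 -0.18089976  0.21909652]
```

View pics/w1.png

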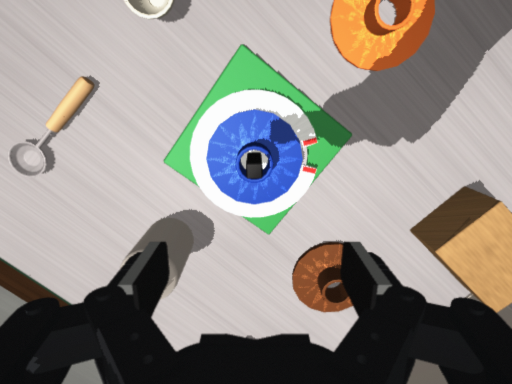

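The wrist view shows the set, with the post at about (254,162), the notch's red edges at (310,142) and (310,170), and the flange centre at about (253,153). I'll zoom in and measure.

```bash
python3 - <<'E'
import cv2
p=cv2.imread("pics/w1.png")
cv2.imwrite("pics/w1c.png",cv2.resize(p[80:225,180:330],None,fx=4,fy=4,interpolation=cv2.INTER_CUBIC))
E
```

```text
(no output)
```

View pics/w1c.png

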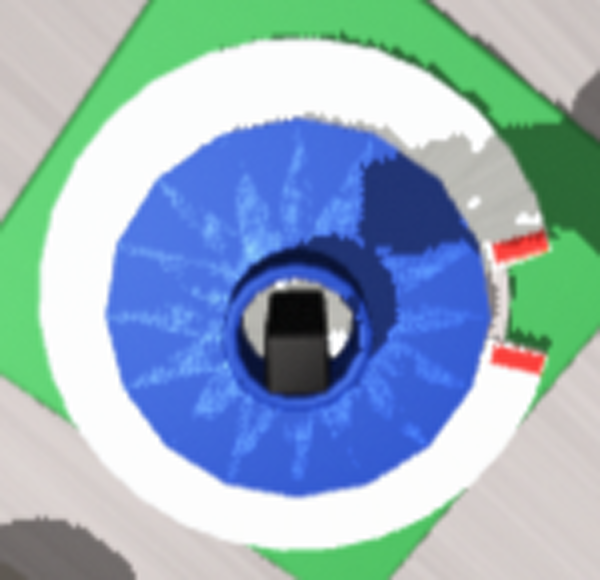

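```bash
python3 - <<'E'
from h import *; import pickle
m,d=pickle.load(open("pics/w1.pkl","rb"))
cr=lambda uv:[(u/4+180-.375,v/4+80-.375) for u,v in uv]
fc,r=circ(atz(m,cr([(40,290),(300,38),(300,550),(100,130),(95,445),(440,505),(440,85),(170,60)]),28));print("flange",fc,r)
n=atz(m,cr([(495,250),(548,240),(494,355),(545,365)]),28);print(n)
mid=n[:,:2].mean(0);v=mid-fc;print("notch yaw",np.arctan2(v[1],v[0]),np.hypot(*v))
e=n[1]-n[0]+n[3]-n[2]
t=atz(m,cr([(270,292),(324,292),(328,335),(268,335)]),106);print(t,t.mean(0))
e=(t[3]-t[0]+t[2]-t[1])[:2];print("post edge",np.arctan2(e[1],e[0])); e=(t[1]-t[0]+t[2]-t[3])[:2];print(np.arctan2(e[1],e[0]))
print("collar",circ(atz(m,cr([(230,335),(372,335),(300,268),(300,408)]),74)))
print("disc",circ(atz(m,cr([(107,310),(490,310),(300,118),(300,495)]),40)))
W=cloud(m,d)
print([W[int(v),int(u)].round(1) for u,v in cr([(300,80),(300,520),(300,313),(200,200)])])
E
```

```text
flange [574.18327035 206.22110927] 86.65869018444864
[[515.18842051 241.39841005  28.        ]
 [501.02085442 251.9729447   28.        ]
 [540.53008195 266.58164803  28.        ]
 [531.22043238 281.9068776   28.        ]]
notch yaw 2.3369316341009787 75.27641999098677
[[564.60002227 187.82937035 106.        ]
 [554.75557435 198.55078129 106.        ]
 [562.66590035 207.39270249 106.        ]
 [573.72418157 195.34923548 106.        ]] [563.93641963 197.2805224  106.        ]
post edge 0.7652579508405839
2.313576600723414
collar (array([573.63872668, 207.5385779 ]), np.float64(21.383309392709553))
disc (array([573.80312835, 206.63921272]), np.float64(62.51930019567023))
[array([519.2, 156.1,  29.5]), array([629. , 256.8,  29.7]), array([567.8, 200.7,  73.3]), array([567.5, 157.3,  40.3])]
```

```bash
python3 - <<'E'
from h import *; import pickle
m,d=pickle.load(open("pics/w1.pkl","rb"))
cr=lambda uv:[(u/4+180-.375,v/4+80-.375) for u,v in uv]
t=atz(m,cr([(267,336),(327,334),(329,395),(268,396)]),106);print(t,t.mean(0))
print(np.linalg.norm(np.diff(t,axis=0),axis=1))
e=(t[3]-t[0]+t[2]-t[1])[:2];print("post edge",np.arctan2(e[1],e[0])); e=(t[1]-t[0]+t[2]-t[3])[:2];print(np.arctan2(e[1],e[0]))
W=cloud(m,d)
print([W[int(v),int(u)].round(1) for u,v in cr([(300,365),(285,350),(315,380)])])
E
```

```text
[[574.1145501  195.33467366 106.        ]
 [562.64705625 207.00285101 106.        ]
 [574.85674517 219.12591289 106.        ]
 [586.48584118 206.88416087 106.        ]] [574.52604818 207.08689961 106.        ]
[16.36000543 17.20596213 16.88479691]
post edge 0.7665741805942451
2.338893520271178
[array([573.5, 206.1, 107.4]), array([573.7, 200.4, 108.7]), array([573.9, 212.4, 107.2])]
```

Emit:
move_arm --pt "-2 0 30 -0.025 85" --pt "-2 0 65 -0.025 85" --pt "-2 0 100 -0.025 85" --pt "-2 0 130 -0.025 85" --pt "-2 0 160 -0.025 85" --pt "-2 0 180 -0.025 85" --pt "-2 0 195 -0.025 85" --pt "-2 0 202 -0.025 85" --pt "-2 0 202 -0.025 85" --pt "-2 0 202 -0.025 85" --grip_force 60

```text
clock: 4.0
ee_pos: [574.5, 207.0, 79.0]
tool_rot: [-3.141, 0.001, -2.372]
force: [-0.0, 0.2, 0.8]
finger_gap: 85.4
```

Emit:
move_arm --pt "0 0 0 0 50" --pt "0 0 0 0 30" --pt "0 0 0 0 20" --pt "0 0 0 0 15" --pt "0 0 0 0 10" --pt "0 0 0 0 10" --pt "0 0 0 0 10" --pt "0 0 0 0 10" --pt "0 0 0 0 10"

```text
clock: 4.9
ee_pos: [574.3, 206.8, 78.5]
tool_rot: [-3.141, 0.0, -2.371]
force: [0.1, -0.5, 4.9]
finger_gap: 16.8
```

```bash
python3 - <<'E'
from rig import status, viewer, bot
import cv2,numpy as np,pickle
s=status.read_state();print(s['clock'],s['joints'],s['ee_pos'],s['tool_rot'],s['force'],s['torque'],s['finger_gap'])
p,d=viewer.grab_frame("wrist");cv2.imwrite("pics/w2.png",p)
E
```

```text
4.9 [ 2.08384337e-01  4.39387532e-01 -1.06378133e-01  1.02454129e+00
 -1.30059363e-04 -5.61722146e-01] [574.30970952 206.84944449  78.5236431 ] [-3.14122192e+00  3.44896116e-04 -2.37148614e+00] [ 0.12890942 -0.51387703  4.89554614] [-0.08765712  0.02157168 -0.00862747] 16.846404291766405
```

View pics/w2.png

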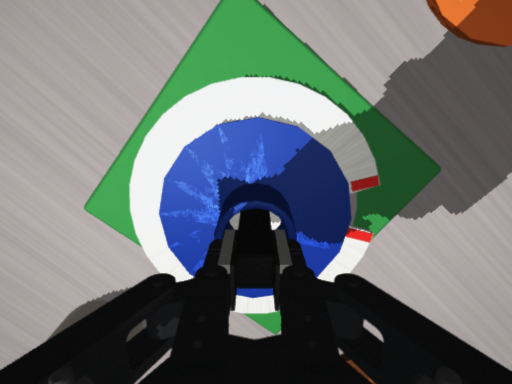

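The post is gripped, with a gap of 16.8 mm. Next I'll lift it.

Emit:
move_arm --pt "0 0 -2 0 10" --pt "0 0 -6 0 10" --pt "0 0 -12 0 10" --pt "0 0 -20 0 10" --pt "0 0 -30 0 10" --pt "0 0 -42 0 10" --pt "0 0 -55 0 10" --pt "0 0 -70 0 10" --pt "0 0 -85 0 10" --pt "0 0 -100 0 10" --pt "0 0 -115 0 10" --pt "0 0 -127 0 10" --pt "0 0 -135 0 10" --pt "0 0 -139 0 10" --pt "0 0 -140 0 10" --pt "0 0 -140 0 10"

```text
clock: 6.55
ee_pos: [574.0, 206.9, 217.9]
tool_rot: [3.141, -0.001, -2.371]
force: [0.9, -0.0, -5.1]
finger_gap: 16.7
```

```bash
python3 - <<'E'
from rig import status, viewer, bot
import cv2,numpy as np,pickle
s=status.read_state();print(s['clock'],s['joints'],s['ee_pos'],s['tool_rot'],s['force'],s['torque'],s['finger_gap'])
p,d=viewer.grab_frame("scene");cv2.imwrite("pics/s3.png",cv2.resize(p[100:290,130:400],None,fx=2.5,fy=2.5))
p,d=viewer.grab_frame("wrist");cv2.imwrite("pics/w3.png",p)
E
```

```text
6.55 [ 2.08452085e-01  3.66671483e-01  1.44847072e-01  1.34965585e+00
  7.18958804e-06 -5.61722969e-01] [573.98209361 206.86335991 217.88415734] [ 3.14122227e+00 -5.75012033e-04 -2.37141750e+00] [ 0.87682952 -0.02859244 -5.06335338] [-0.02596385 -0.02334226  0.02785496] 16.743521103547774
```

View pics/s3.png

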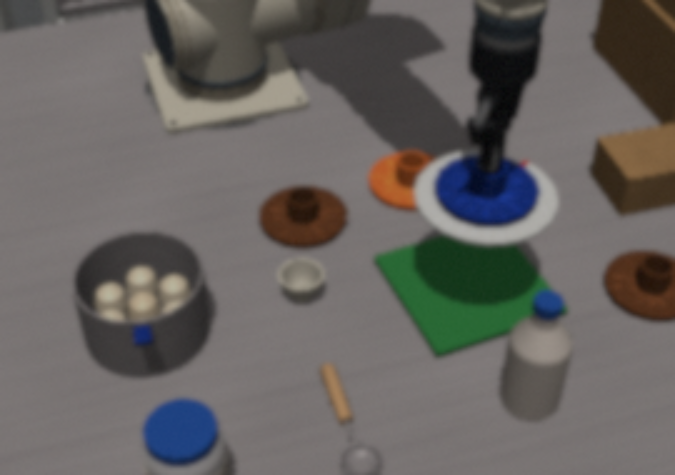

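View pics/w3.png

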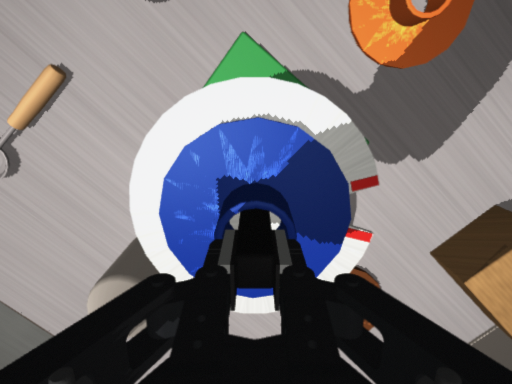

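The set is lifted level with the cover on, and the wrist view hasn't changed, so it hasn't slipped. I'll move it to a viewing pose beside the pot.

Emit:
move_arm --pt "5 -4 -2 0.03 10" --pt "14 -11 -6 0.08 10" --pt "28 -22 -11 0.15 10" --pt "43 -34 -16 0.23 10" --pt "58 -46 -21 0.32 10" --pt "74 -58 -26 0.41 10" --pt "90 -70 -31 0.5 10" --pt "106 -83 -36 0.59 10" --pt "122 -95 -41 0.68 10" --pt "138 -108 -46 0.77 10" --pt "154 -120 -51 0.86 10" --pt "170 -133 -56 0.95 10" --pt "186 -145 -60 1.04 10" --pt "202 -158 -63 1.13 10" --pt "214 -167 -65 1.2 10" --pt "219 -171 -66 1.25 10" --pt "219 -171 -66 1.25 10"

```text
clock: 8.35
ee_pos: [535.7, -69.5, 284.3]
tool_rot: [-3.141, 0.0, 2.658]
force: [-0.3, 0.4, -4.9]
finger_gap: 17.0
```

Emit:
move_arm --pt "-2 -6 -2 0.03 10" --pt "-6 -16 -6 0.08 10" --pt "-12 -32 -11 0.15 10" --pt "-18 -50 -16 0.23 10" --pt "-25 -69 -21 0.32 10" --pt "-32 -88 -26 0.41 10" --pt "-39 -107 -31 0.5 10" --pt "-46 -126 -36 0.59 10" --pt "-53 -145 -41 0.68 10" --pt "-60 -164 -46 0.77 10" --pt "-67 -183 -51 0.86 10" --pt "-74 -202 -56 0.95 10" --pt "-81 -221 -60 1.04 10" --pt "-87 -240 -63 1.12 10" --pt "-92 -254 -65 1.18 10" --pt "-94 -260 -66 1.21 10" --pt "-94 -260 -66 1.21 10" --pt "-94 -260 -66 1.21 10"

```text
clock: 10.15
ee_pos: [499.5, -341.7, 350.2]
tool_rot: [-3.141, -0.0, 1.453]
force: [-0.5, 0.5, -4.8]
finger_gap: 17.1
```

```bash
python3 - <<'E'
from rig import status, viewer, bot
import cv2,numpy as np,pickle
s=status.read_state();print(s['clock'],s['joints'],s['ee_pos'],s['tool_rot'],s['force'],s['torque'],s['finger_gap'])
m=viewer.camera_model("wrist");p,d=viewer.grab_frame("wrist");cv2.imwrite("pics/w4.png",p);pickle.dump((m,d,p),open("pics/w4.pkl","wb"))
cv2.imwrite("pics/w4c.png",cv2.resize(p[0:200,110:370],None,fx=3,fy=3,interpolation=cv2.INTER_CUBIC))
E
```

```text
10.15 [-7.38771596e-01  3.61536375e-01  4.69810493e-01  1.67945796e+00
  3.10884125e-04  9.49493907e-01] [ 499.48663921 -341.74772458  350.17631412] [-3.14145852e+00 -4.78356402e-04  1.45332706e+00] [-0.49906932  0.46880948 -4.79905261] [-0.00446649  0.01124524 -0.02403685] 17.139381196634663
```

View pics/w4c.png

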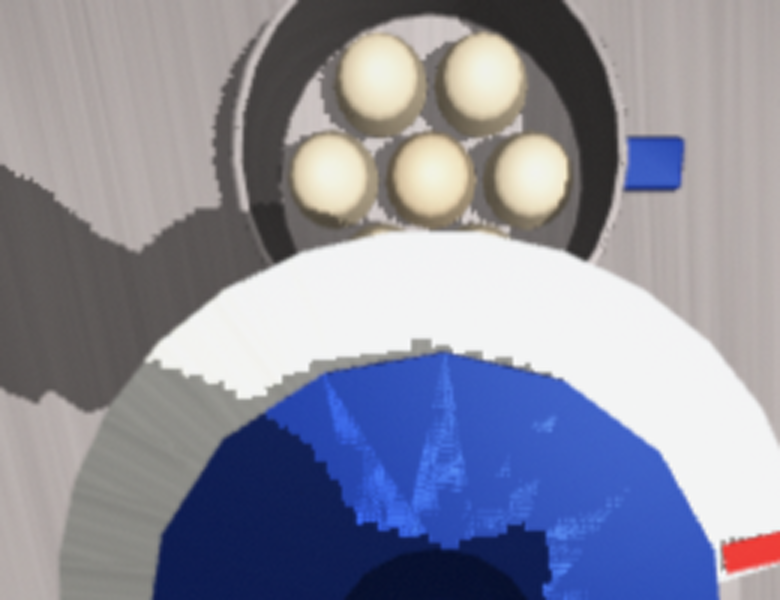

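```bash
python3 - <<'E'
from h import *; import pickle
from scipy.optimize import least_squares
m,d,p=pickle.load(open("pics/w4.pkl","rb"))
cr=lambda uv:[(u/3+110-.33,v/3-.33) for u,v in uv]
P=atz(m,cr([(234,140),(243,85),(275,20),(244,200),(620,75),(627,130),(622,190),(585,12),(603,240)]),100)
print(circ(P))
s=least_squares(lambda c:np.hypot(*(P[:,:2]-c).T)-80,[512,-214]);print(s.x,s.fun.round(1))
t=atz(m,cr([(626,135),(626,189),(684,138),(682,190)]),94);print(t)
mid=t[2:].mean(0)[:2]-s.x;print(np.arctan2(mid[1],mid[0]),np.hypot(*mid))
W=cloud(m,d);z=W[...,2];q=(abs(z-100)<4);q[100:]=0;print(q.sum(),circ(W[q]),np.median(z[q]))
E
```

```text
(array([ 513.83448064, -213.80393238]), np.float64(78.53999155818346))
[ 513.40095174 -215.54184583] [-0.5 -0.9 -1.7 -2.1  0.6 -0.7 -1.5 -0.6 -2.9]
[[ 593.40909533 -214.19867401   94.        ]
 [ 592.37281205 -234.42253927   94.        ]
 [ 616.76010187 -218.14394513   94.        ]
 [ 615.32775942 -237.58321769   94.        ]]
-0.11947289494582687 103.3799123878409
1026 (array([ 578.44012899, -213.18107386]), np.float64(111.99622132761264)) 100.50105696233118
```

Emit:
move_arm --pt "5 0 4 0.01 10" --pt "14 0 12 0.01 10" --pt "26 0 22 0.01 10" --pt "40 0 35 0.01 10" --pt "54 0 50 0.01 10" --pt "68 -1 65 0.01 10" --pt "82 -1 80 0.01 10" --pt "96 -1 95 0.01 10" --pt "108 -1 108 0.01 10" --pt "118 -1 121 0.01 10" --pt "124 -1 133 0.01 10" --pt "127 -1 143 0.01 10" --pt "128 -1 151 0.01 10" --pt "128 -1 157 0.01 10" --pt "128 -1 160 0.01 10" --pt "128 -1 160 0.01 10" --pt "128 -1 160 0.01 10"

```text
clock: 11.9
ee_pos: [513.7, -215.5, 190.6]
tool_rot: [3.141, 0.0, 1.441]
force: [-0.9, -0.8, -5.3]
finger_gap: 16.6
```

```bash
python3 - <<'E'
from rig import status, viewer, bot
import cv2,numpy as np,pickle
s=status.read_state();print(s['clock'],s['joints'],s['ee_pos'],s['tool_rot'],s['force'],s['torque'],s['finger_gap'])
for n in ("top","scene","wrist"):
  m=viewer.camera_model(n);p,d=viewer.grab_frame(n);pickle.dump((m,d,p),open(f"pics/{n}5.pkl","wb"))
  c={"top":p[150:245,250:370],"scene":p[160:270,130:250],"wrist":p}[n]
  f={"top":5,"scene":5,"wrist":1}[n]
  cv2.imwrite(f"pics/{n}5.png",cv2.resize(c,None,fx=f,fy=f,interpolation=cv2.INTER_CUBIC))
E
```

```text
11.9 [-5.47855242e-01  2.84774525e-01 -4.60699835e-02  1.23948832e+00
 -2.59161173e-05  1.15232950e+00] [ 513.67299471 -215.49755148  190.56552392] [3.14117968e+00 2.12028757e-04 1.44140786e+00] [-0.93372611 -0.83385553 -5.26348799] [-0.02666614 -0.0678727  -0.01665408] 16.614437038387393
```

View pics/scene5.png

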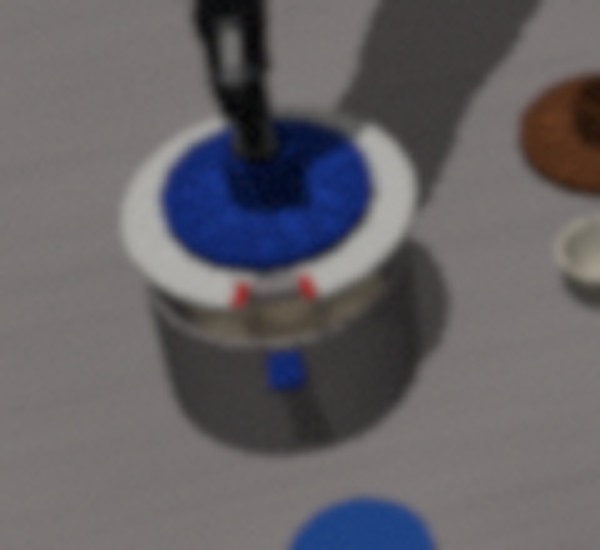

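View pics/wrist5.png

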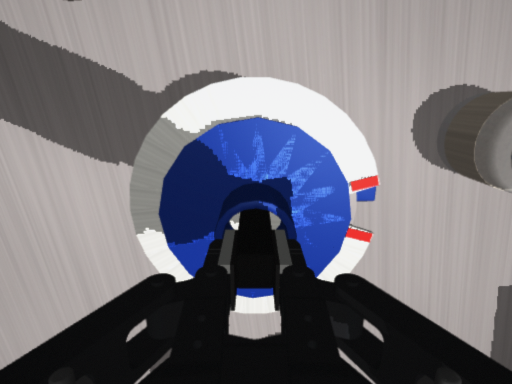

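View pics/top5.png

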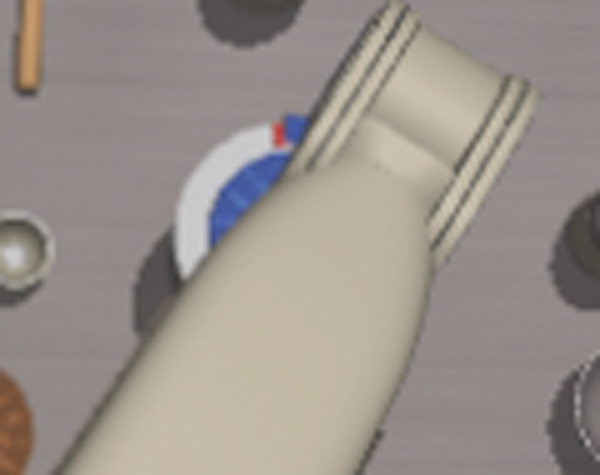

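```bash
python3 - <<'E'
import cv2
p=cv2.imread("pics/scene0.png")
cv2.imwrite("pics/scene0c.png",cv2.resize(p[180:260,145:230],None,fx=7,fy=7,interpolation=cv2.INTER_CUBIC))
E
```

```text
(no output)
```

View pics/scene0c.png

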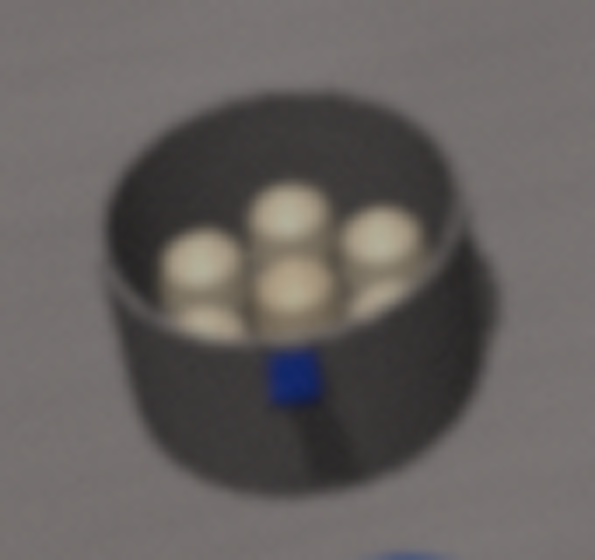

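```bash
python3 - <<'E'
from h import *
from rig import viewer
m=viewer.camera_model("scene")
cr=lambda uv,o,f:[(u/f+o[0]-.5+.5/f,v/f+o[1]-.5+.5/f) for u,v in uv]
print("pot",circ(atz(m,cr([(103,235),(470,215),(300,92),(225,345),(330,330),(140,310),(170,130),(430,140)],(145,180),7),100)))
print("lid",circ(atz(m,cr([(121,218),(417,190),(130,262),(195,298),(350,278),(400,240),(160,150),(385,132)],(130,160),5),140)))
E
```

```text
pot (array([ 515.17147574, -212.56847967]), np.float64(77.36513375225454))
lid (array([ 512.10115596, -211.71387041]), np.float64(86.9157367416971))
```

Emit:
move_arm --pt "0 1 3 0 10" --pt "0 1 7 0 10" --pt "0 1 11 0 10" --pt "0 1 15 0 10" --pt "0 1 18 0 10" --pt "0 1 20 0 10" --pt "0 1 22 0 10" --pt "0 1 22 0 10"

```text
clock: 12.85
ee_pos: [514.5, -215.2, 168.0]
tool_rot: [-3.141, -0.0, 1.442]
force: [0.2, -0.0, -5.5]
finger_gap: 16.9
```

Emit:
move_arm --pt "0 0 1 0 10" --pt "0 0 2 0 10" --pt "0 0 3 0 10" --pt "0 0 4 0 10" --pt "0 0 5 0 10" --pt "0 0 5 0 10"

```text
clock: 13.45
ee_pos: [514.5, -215.3, 163.1]
tool_rot: [-3.141, -0.0, 1.442]
force: [0.3, 0.4, -5.5]
finger_gap: 17.0
```

Emit:
move_arm --pt "0 0 1 0 10" --pt "0 0 2 0 10" --pt "0 0 3 0 10" --pt "0 0 4 0 10" --pt "0 0 5 0 10" --pt "0 0 5 0 10"

```text
clock: 14.05
ee_pos: [514.5, -215.3, 158.1]
tool_rot: [-3.141, -0.0, 1.442]
force: [-0.3, -0.5, -5.2]
finger_gap: 17.1
```

Emit:
move_arm --pt "0 0 0.5 0 10" --pt "0 0 1 0 10" --pt "0 0 1.5 0 10" --pt "0 0 2 0 10" --pt "0 0 2.5 0 10" --pt "0 0 3 0 10" --pt "0 0 3 0 10"

```text
clock: 14.75
ee_pos: [514.6, -215.3, 155.2]
tool_rot: [-3.142, -0.0, 1.442]
force: [-0.1, -0.8, -5.3]
finger_gap: 16.8
```

Emit:
move_arm --pt "0 0 0.4 0 10" --pt "0 0 0.8 0 10" --pt "0 0 1.2 0 10" --pt "0 0 1.2 0 10"

```text
clock: 15.15
ee_pos: [514.5, -215.3, 154.5]
tool_rot: [3.141, 0.0, 1.442]
force: [-3.1, 0.2, 2.4]
finger_gap: 17.0
```

Emit:
move_arm --pt "0 0 0 0 25" --pt "0 0 0 0 40" --pt "0 0 0 0 60" --pt "0 0 0 0 85" --pt "0 0 0 0 85" --pt "0 0 0 0 85" --pt "0 0 0 0 85"

```text
clock: 15.85
ee_pos: [514.6, -215.3, 154.1]
tool_rot: [3.142, -0.0, 1.442]
force: [0.7, 0.4, -0.2]
finger_gap: 85.3
```

Emit:
move_arm --pt "0 0 -10 0 85" --pt "0 0 -30 0 85" --pt "0 0 -55 0 85" --pt "0 0 -80 0 85" --pt "0 0 -105 0 85" --pt "0 0 -130 0 85" --pt "0 0 -140 0 85" --pt "0 0 -140 0 85" --pt "0 0 -140 0 85"

```text
clock: 16.75
ee_pos: [514.4, -215.2, 293.2]
tool_rot: [-3.141, -0.0, 1.442]
force: [0.6, 0.5, -0.9]
finger_gap: 85.1
```

```bash
python3 - <<'E'
from rig import status, viewer, bot
import cv2,numpy as np,pickle
s=status.read_state();print(s['clock'],s['ee_pos'],s['tool_rot'],s['force'],s['finger_gap'])
for n in ("wrist","scene"):
  m=viewer.camera_model(n);p,d=viewer.grab_frame(n);pickle.dump((m,d,p),open(f"pics/{n}6.pkl","wb"))
  c={"scene":p[160:270,130:250],"wrist":p[80:230,170:330]}[n]
  f={"scene":5,"wrist":4}[n]
  cv2.imwrite(f"pics/{n}6.png",cv2.resize(c,None,fx=f,fy=f,interpolation=cv2.INTER_CUBIC))
E
```

```text
16.75 [ 514.39929749 -215.18507866  293.23917575] [-3.14073106e+00 -3.51584972e-04  1.44181642e+00] [ 0.59284726  0.51955107 -0.93068593] 85.05998977916909
```

View pics/scene6.png

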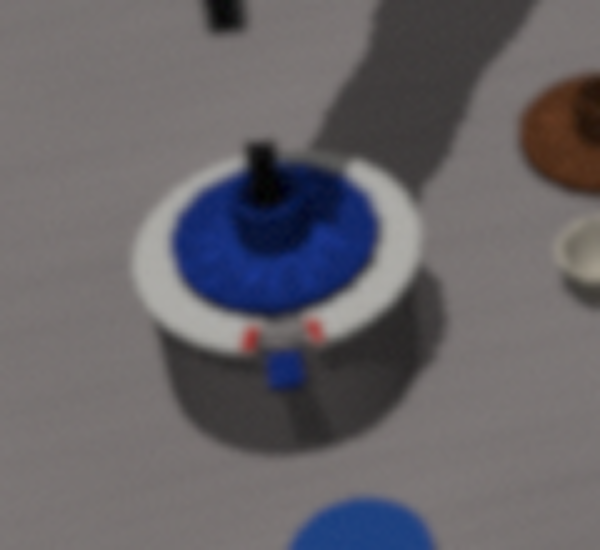

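View pics/wrist6.png

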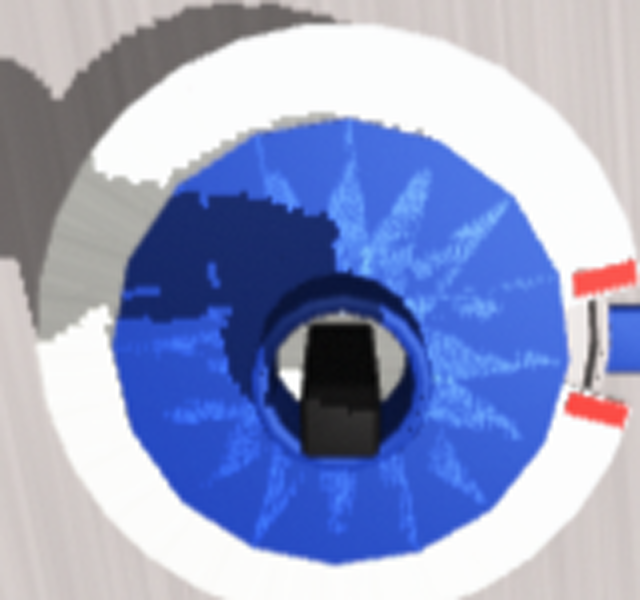

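The lid is seated and the tab is centred in the notch. Before gripping I'll measure the cover and collar centre.

```bash
python3 - <<'E'
from h import *; import pickle
m,d,p=pickle.load(open("pics/wrist6.pkl","rb"))
cr=lambda uv:[(u/4+170-.375,v/4+80-.375) for u,v in uv]
print("collar",circ(atz(m,cr([(255,385),(431,380),(342,298),(342,468)]),150)))
print("disc",circ(atz(m,cr([(112,345),(568,345),(340,118),(335,563),(185,500),(512,195)]),116)))
print("flange",circ(atz(m,cr([(38,300),(345,24),(180,80),(520,80),(70,460),(637,262)]),104)))
t=atz(m,cr([(303,400),(380,400),(379,457),(302,457)]),182);print("post",t.mean(0))
n=atz(m,cr([(575,280),(635,270),(568,402),(628,416)]),104);print("notch",n.mean(0))
W=cloud(m,d)
print([W[int(v),int(u)].round(1) for u,v in cr([(340,70),(80,450),(600,180),(340,430),(200,450),(340,520),(450,250)])])
E
```

```text
collar (array([ 515.75044393, -213.65018689]), np.float64(21.881865746495205))
disc (array([ 515.19249782, -213.16617811]), np.float64(62.64827929486892))
flange (array([ 515.50285215, -214.65171038]), np.float64(86.74303249156935))
post [ 514.97530506 -215.44479883  182.        ]
notch [ 589.17814887 -222.73958528  104.        ]
[array([ 524. , -139. ,  103.7]), array([ 434.7, -234.6,  104.8]), array([ 590.9, -176.2,  104.7]), array([ 514.2, -215. ,  183.7]), array([ 471.7, -235.4,  117.4]), array([ 508.1, -261.1,  116.6]), array([ 547.9, -188.6,  117.1])]
```

Emit:
move_arm --pt "1.5 0.7 25 0 85" --pt "1.5 0.7 55 0 85" --pt "1.5 0.7 85 0 85" --pt "1.5 0.7 110 0 85" --pt "1.5 0.7 130 0 85" --pt "1.5 0.7 145 0 85" --pt "1.5 0.7 155 0 85" --pt "1.5 0.7 163 0 85" --pt "1.5 0.7 168 0 85" --pt "1.5 0.7 171 0 85" --pt "1.5 0.7 171 0 85" --pt "1.5 0.7 171 0 85" --grip_force 50

```text
clock: 18.05
ee_pos: [515.6, -214.0, 123.5]
tool_rot: [3.141, 0.0, 1.442]
force: [-0.0, -0.5, 0.3]
finger_gap: 85.0
```

Emit:
move_arm --pt "0 0 0 0 70" --pt "0 0 0 0 60" --pt "0 0 0 0 52" --pt "0 0 0 0 48" --pt "0 0 0 0 44" --pt "0 0 0 0 40" --pt "0 0 0 0 36" --pt "0 0 0 0 36" --pt "0 0 0 0 36" --pt "0 0 0 0 36"

```text
clock: 19.05
ee_pos: [515.4, -213.9, 123.6]
tool_rot: [3.141, 0.0, 1.442]
force: [-2.2, 1.1, 5.3]
finger_gap: 45.0
```

```bash
python3 - <<'E'
from rig import status, viewer, bot
import cv2
s=status.read_state();print(s['clock'],s['ee_pos'],s['tool_rot'],s['force'],s['torque'],s['finger_gap'])
p,d=viewer.grab_frame("wrist");cv2.imwrite("pics/w7.png",p)
E
```

```text
19.05 [ 515.42593333 -213.88274919  123.58550041] [3.14121488e+00 2.56382933e-04 1.44180891e+00] [-2.15232399  1.11104824  5.26668244] [0.1884179  0.38857611 0.05061703] 44.96398656200264
```

View pics/w7.png

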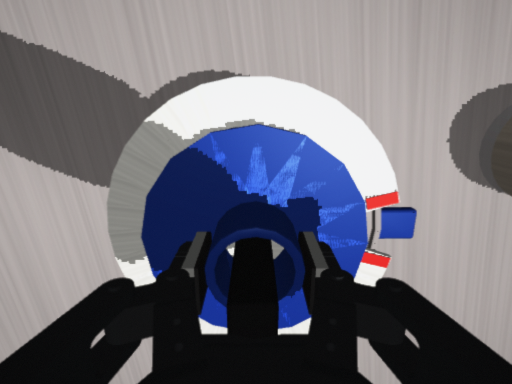

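The collar is gripped, with a gap of 45 mm and the post standing inside it. I'll lift slowly, straight up.

Emit:
move_arm --pt "0 0 -1 0 36" --pt "0 0 -2 0 36" --pt "0 0 -3 0 36" --pt "0 0 -4 0 36" --pt "0 0 -5 0 36" --pt "0 0 -6 0 36" --pt "0 0 -7 0 36" --pt "0 0 -7 0 36"

```text
clock: 19.9
ee_pos: [515.5, -213.9, 130.2]
tool_rot: [3.141, 0.0, 1.442]
force: [0.0, 0.0, -1.7]
finger_gap: 45.1
```

```bash
python3 - <<'E'
from rig import status, viewer, bot
import cv2
s=status.read_state();print(s['clock'],s['ee_pos'],s['tool_rot'],s['force'],s['torque'],s['finger_gap'])
p,d=viewer.grab_frame("wrist");cv2.imwrite("pics/w8.png",p)
E
```

```text
19.9 [ 515.50506519 -213.89326535  130.23144885] [3.14142130e+00 6.16264088e-05 1.44179116e+00] [ 0.03844511  0.01300161 -1.73512531] [ 0.03271252  0.04855543 -0.01224998] 45.05056573151153
```

View pics/w8.png

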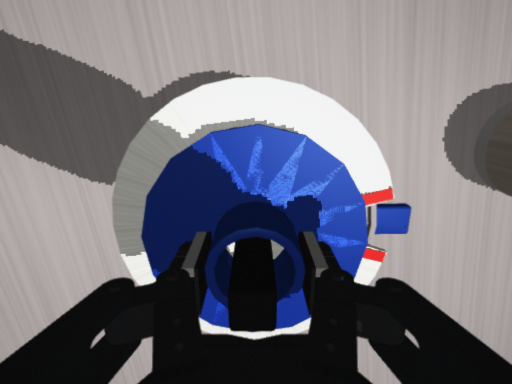

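The load on the wrist is 1.7 N, which is the cover's weight alone, and the lid hasn't moved. I'll carry on up.

Emit:
move_arm --pt "0 0 -2 0 36" --pt "0 0 -5 0 36" --pt "0 0 -10 0 36" --pt "0 0 -16 0 36" --pt "0 0 -23 0 36" --pt "0 0 -30 0 36" --pt "0 0 -37 0 36" --pt "0 0 -44 0 36" --pt "0 0 -51 0 36" --pt "0 0 -58 0 36" --pt "0 0 -65 0 36" --pt "0 0 -72 0 36" --pt "0 0 -79 0 36" --pt "0 0 -86 0 36" --pt "0 0 -92 0 36" --pt "0 0 -97 0 36" --pt "0 0 -101 0 36" --pt "0 0 -104 0 36" --pt "0 0 -105 0 36" --pt "0 0 -105 0 36"

```text
clock: 21.95
ee_pos: [515.5, -213.8, 235.1]
tool_rot: [-3.142, -0.0, 1.442]
force: [0.3, -0.3, -1.2]
finger_gap: 44.5
```

Emit:
move_arm --pt "0 0 0 0 36" --pt "0 0 0 0 36" --pt "0 0 0 0 36" --pt "0 0 0 0 36" --pt "0 0 0 0 36"

```text
clock: 22.45
ee_pos: [515.4, -213.9, 235.0]
tool_rot: [-3.141, -0.0, 1.442]
force: [-0.8, -0.1, -1.9]
finger_gap: 44.8
```

```bash
python3 - <<'E'
from rig import status, viewer, bot
import cv2
from h import *
s=status.read_state();print(s['clock'],s['ee_pos'],s['tool_rot'],s['force'],s['torque'],s['finger_gap'])
m=viewer.camera_model("wrist");p,d=viewer.grab_frame("wrist");cv2.imwrite("pics/w9.png",p)
W=cloud(m,d);print([W[v,u].round(1) for u,v in [(260,160),(200,200),(320,200),(260,110),(140,200)]])
p,d=viewer.grab_frame("scene");cv2.imwrite("pics/s9.png",cv2.resize(p[110:270,110:270],None,fx=3.7,fy=3.7,interpolation=cv2.INTER_CUBIC))
E
```

```text
22.45 [ 515.44623945 -213.86054493  235.03061783] [-3.14149536e+00 -4.00448535e-05  1.44179324e+00] [-0.8068198  -0.10543476 -1.89757223] [-0.01141814  0.02175942 -0.00132858] 44.80701151146463
[array([ 524.3, -169.5,  227.7]), array([ 489.9, -186.7,  228.7]), array([ 553.5, -195.1,  228.2]), array([ 529.1, -149.6,  105.1]), array([ 3.561e+02, -2.492e+02,  3.000e-01])]
```

View pics/w9.png

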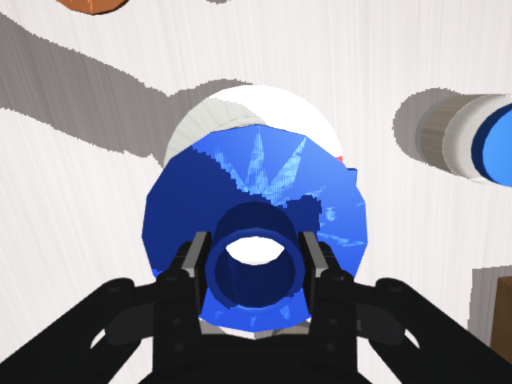

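View pics/s9.png

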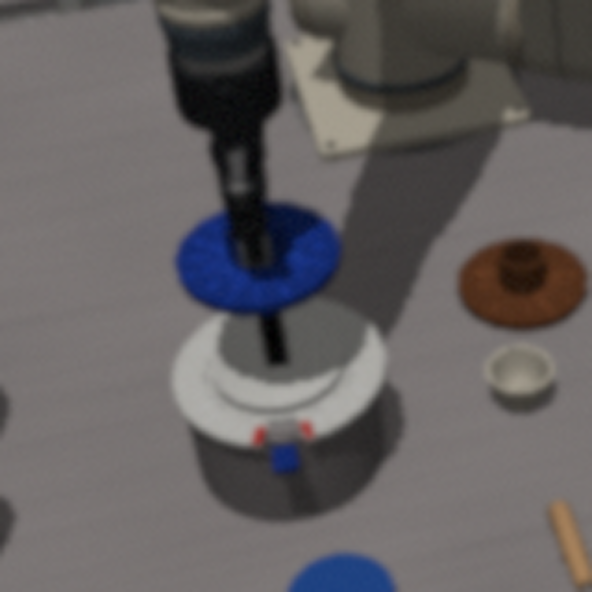

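The cover is level, with its lower edge at about 218 mm. The lid is still seated with its notch at the tab.

```bash
python3 -c "
from rig import bot
print(bot.close_job())"
```

```text
the job is handed in; nothing more can be done
None
```

The steel lid sits home on the pot, and the arm is holding the blue cover level above the post. I handed the job in at about 22.5 s; no verdict came back.

I carried the nested set to the pot by the post and lowered it with the notch facing the tab. Contact came at the expected seating height with about 8 N. I let go of the post, gripped the cover by its collar and lifted it straight up off the lid.

**Steel lid:**
- After release, the flange depth read 104 mm, which matches the home position.
- The flange centre measured about 2 mm from the pot centre.
- The blue tab was in the middle of the notch.
- After the lift, a camera picture still showed the lid seated with the notch at the tab, and the flange depth read 105 mm.

**Blue cover:**
- Three depth points on the disc read 228 mm and agreed within 1 mm. The cover is therefore level, with its lower edge at about 218 mm (186 mm required).
- The wrist force was about 1.9 N, roughly the cover's own weight.

**Disagreements:**
- The camera estimates of the pot centre differed by 2–4 mm, and the depth-based circle fits were poor. I aimed between the hand-read values, and the lid went in with side force under 1 N before contact and 3 N at contact.
- The gripper reads about 1 mm less than the true widths of the post and collar.

I did not re-measure the bystanders, but nothing was seen or felt to touch them.

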